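Put the fixture elements back in their kit tray

ROBOT

A 7-joint arm with a two-finger parallel gripper is mounted at the origin on the work surface. World frame = base frame: x ahead of the robot, y to its left, z up, the work surface at z = 0. Lengths are in m, angles in rad, forces in N, time in s.
With the tool pointing down it reaches from about 0.35 to 0.9 m from the base axis. Payload 19.9 kg.
Tool frame: the origin (TCP) lies midway between the tips of the shut fingers; the grasp point (between the pads) lies 19 mm behind it (env.grip_depth is the y of the grasp point in the tool frame, in m); y points along the fingers, x is the direction in which the jaws open and shut, and the axes are right-handed (so a half turn about y gives the same grasp; the last joint's range is limited). The gripper opens to 94 mm and grips with 3 to 60 N. Pads are 16 mm wide; open, the fingers measure 119 mm over their backs; the gripper's body (75 mm by 177 mm) begins 78 mm behind the grasp point.
Start: joints at [-1.151, 0.417, -0.01, 1.614, 0.005, 1.111, -0.053], TCP at [0.278, 0.56, 0.205] pointing down, gripper open.
Joint ranges: [-2.81, 2.81], [-0.39, 2.02], [-1.27, 1.25], [0.06, 2.57], [-1.19, 4.33], [0.19, 2], [-2.82, 2.82]. Speed limits (rad/s): [1.89, 1.89, 2.39, 2.39, 3.01, 3.01, 3.01].

INTERFACE

Orientations are given as a unit quaternion [x, y, z, w].
In Python, from rig import env gives the robot as it stands.
- The arm moves only by the tool apply_moves, never from a script. Its argument "moves" is text: rows parted by semicolons, each of 7 numbers parted by spaces: the turn, a rotation vector about the tool's x, y, z scaled (see below), then the shift along the tool's x, y, z scaled (see below), then the opening, from 0 (shut) to 1 (fully open). A call has 1 to 8 rows; each row is the pose to reach, as a shift and turn from the pose commanded when the call began, along the tool's axes at that moment; what a row does not reach only later rows make up. The controller multiplies each number of a shift by 200 mm and each number of a turn by 90 degrees. A row lasts 1/8 s, in which the tool goes at most 62.5 mm and 10.7 degrees, less where a joint would pass 70% of its speed; a pose out of reach is approached as far as the arm can. A call with a number of a shift or a turn outside -1 to 1 is refused whole. A call with a gripper value outside its range is refused whole. The fingers move at their own pace and stop on an object; the grip force is fixed at half the most. Time passes only in rows, so rows that repeat a pose let the fingers close. It gives the time, the measured TCP pose, the force and the opening at its end, in the units of the state.
- env.state(): the state, without advancing time (a new reading comes with each control period).
- env.grab_frame(name): name is "scene" or "top" or "wrist"; returns the picture (384x512x3 uint8, red, green, blue); there is no depth.
- env.calibration(name): a dict with "K" (3x3 intrinsics, pixels), "view" (4x4, takes a point from world to camera coordinates); the wrist camera has in their place "mount" (4x4, takes a point from camera to tool coordinates, whose origin is the TCP and whose axes are the tool frame's). Camera axes: x right, y down, z forward; pixel columns grow to the right and rows downward; lengths in m; the calibration is good to about 2 mm. A picture is of the moment at which its call begins: read the wrist's pose just before it. calibration takes no time and is no camera call.
- env.close_job(): hands the job in, once; it reports no verdict.
Trained networks look in the newest picture that a camera, given by its name, has taken for a name from the list of things; names that differ only in an ending like _2 or _b are one class to them, and where a whole thing is asked for, a point or a joint stands for the part that bears it (a point fixed in the world has none). Each returns a list of dicts, best first, with "score" (0 to 1); they miss things now and then, are a little off and sometimes report something else, mostly with a low value. They report only what shows in the picture. A call takes as long as a camera call. They do not tell look-alikes from the thing itself.
- env.spot_in(target, camera): "bbox" ([centre column, centre row, width, height] in pixels, round what is visible of it).
- env.place_of(target, camera): "uv" ([column, row] in pixels: a listed point, or the origin of a listed thing).
The state is a dict: "clock": time; "joints": joint angles; "qvel": joint speeds; "joint_torque": joint torques, N m; "tool_pos": TCP position; "orientation": TCP orientation; "ft_force": force on the tool from outside, world axes, zero at the start; "moment": the same for the moment, N m; "finger_gap": finger opening in m.
Only numpy, scipy, OpenCV 4.12 (cv2) and the standard library are available. Lean on these libraries where they do the work, as an engineer would, in place of code of your own. Each camera call takes 0.05 s, during which the arm holds its last target. There are 200 camera calls.

TASK

The scan is finished, so put the four fixture elements - the V-block, the screw jack, the L-shaped corner stop and the step block - back in the kit tray, each standing upright as it does now and fully down in the pocket that has its outline. Set them down, do not drop them, and leave the two look-alike workpieces, the square-slotted block and the bored bush, standing where they are on the table.

Things in the scene. Friction and masses are not known exactly. Their poses are not given: they have to be found in the camera images.
- v_block: The V-block: loose dark grey steel, 56 mm along x, 50 mm along y (flat sides to grip), 44 mm high, about 0.6 kg, with a 90-degree V groove along x in its top, 35 mm wide, sloping sides. Origin: centre of the underside, z up.
- screw_jack: The screw jack (adjustable support): loose dark grey steel, round; foot 40 mm across, 10 mm high; body 28 mm across up to 38 mm; then a hexagon nut, a 12 mm spindle and a small solid cap 18 mm across; 61 mm high, about 0.25 kg. Origin: centre of the underside, z up.
- corner_stop: The corner stop: loose dark grey steel, an L seen from above, 34 mm high, about 0.45 kg. One leg fills x -30..30, y -30..-12 mm, the other x -30..-12, y -30..30 mm. Origin: centre of the 60 mm square around the L, at the underside, z up. Mass centre near (-9, -9) mm. Grip it across a leg (18 mm), e.g. at (6, -21) mm.
- step_block: The step block: loose dark grey steel staircase, 60 mm along x, 28 mm along y (flat sides to grip); four steps each 15 mm long, 12, 23, 34 and 45 mm high, rising towards +x. About 0.32 kg, mass centre near x = 7 mm: grip it there. Origin: centre of the underside, z up.
- slotted_block: Workpiece, stays where it is: loose dark grey steel, outer size as the V-block (56 x 50 x 44 mm), but the groove along x in its top is a square slot, 18 mm wide, 14 mm deep, flat floor, between two flat lands with a small dark hole each. Origin: centre of the underside, z up.
- bored_bush: Workpiece, stays where it is: loose dark grey steel, round, foot (40 mm across, 10 mm high) and body (28 mm across) as the screw jack, but 52 mm high with a flat top and an open 20 mm bore. Origin: centre of the underside, z up.
- insert_block: Fixed black insert, 98 x 98 x 12 mm, one of four set 2 x 2 in a low blue tray (212 mm square, rim 18 mm above the table); which has which corner varies. Origin: centre of its underside, 4 mm above the table. Pocket for the V-block: rectangle, 72 mm along x, 66 mm along y, centred, 8 mm deep, floor 4 mm above the origin.
- insert_jack: Fixed black insert, 98 x 98 x 12 mm, one of four set 2 x 2 in a low blue tray (212 mm square, rim 18 mm above the table); which has which corner varies. Origin: centre of its underside, 4 mm above the table. Pocket for the screw jack: round, 56 mm across, centred, 8 mm deep, floor 4 mm above the origin.
- insert_corner: Fixed black insert, 98 x 98 x 12 mm, one of four set 2 x 2 in a low blue tray (212 mm square, rim 18 mm above the table); which has which corner varies. Origin: centre of its underside, 4 mm above the table. Pocket for the corner stop: an L lying the same way in this frame as the stop in its own, 8 mm larger on every side (corner at -38, -38 mm), 8 mm deep, floor 4 mm above the origin.
- insert_step: Fixed black insert, 98 x 98 x 12 mm, one of four set 2 x 2 in a low blue tray (212 mm square, rim 18 mm above the table); which has which corner varies. Origin: centre of its underside, 4 mm above the table. Pocket for the step block, either way round: rectangle, 76 mm along x, 44 mm along y, centred, 8 mm deep, floor 4 mm above the origin.
Not all that is in view belongs to the job. Leave any pink or white look-alike of the insert_corner alone.

How it is judged:
By the outcome, as a careful person would: the job done as asked, in the order asked, and still so for the second after the job is handed in, with the robot touching nothing.
It also fails if it takes over 109 s, if anything falls off the work surface, if the arm or the gripper's body presses on something with over 40 N, if the wrist force passes 120 N, or if a joint passes its speed limit or range.

## Working session

There is one attempt and no reset: what is moved stays moved. The work goes in short steps, Python scripts to look and compute and a tool call to move; the robot and the scene stay as the last step left them, time stands still between calls to the robot, and variables do not carry over. Pictures are saved under pics/ and viewed, about 12 in all and at most 16, crops included, and the job is handed in when it is done.

Besides the shell and the picture viewer there is one more tool, called after "Emit:" as name(argument=value, ...) on one line, values as JSON. apply_moves: Moves the arm, as the interface text tells. Shifts and turns lie within -1 to 1; 1 stands for 200 mm of shift or 90 degrees of turn. Its arguments: {"type":"object","properties":{"moves":{"type":"string"}},"required":["moves"]}

```bash
mkdir -p pics; ls
python3 - <<'E'
from rig import env
import cv2, numpy as np
s=env.state(); print(s['clock'],s['tool_pos'],s['orientation'],s['finger_gap'],env.grip_depth)
for n in ("scene","top"):
    im=env.grab_frame(n); cv2.imwrite(f"pics/{n}0.png",im[:,:,::-1])
    c=env.calibration(n); print(n,c['K'].tolist() if hasattr(c['K'],'tolist') else c['K'],np.round(c['view'],3).tolist())
    for t in ["v_block","screw_jack","corner_stop","step_block","slotted_block","bored_bush","insert_block","insert_jack","insert_corner","insert_step"]:
        print(t,[(np.round(d['uv']).astype(int).tolist(),round(float(d['score']),2)) for d in env.place_of(t,n)])
print(env.calibration("wrist"))
E
```

```text
pics
0.0 [0.27831765 0.55917749 0.20485612] [ 0.60141263  0.37194961 -0.37264085 -0.60091192] 0.09396977250909666 -0.0188
scene [[467.8724110062324, 0.0, 255.75715576160547], [0.0, 467.8724110062324, 192.231647655166], [0.0, 0.0, 1.0]] [[0.074, 0.997, 0.018, 0.014], [0.738, -0.043, -0.673, -0.367], [-0.67, 0.063, -0.74, 1.505], [0.0, 0.0, 0.0, 1.0]]
v_block [([216, 188], 0.44)]
screw_jack [([425, 209], 0.88)]
corner_stop [([404, 169], 0.9)]
step_block [([372, 229], 0.68), ([177, 229], 0.3), ([170, 198], 0.3)]
slotted_block [([300, 178], 0.77)]
bored_bush [([355, 189], 0.51)]
insert_block [([177, 224], 0.7)]
insert_jack [([170, 199], 0.76)]
insert_corner [([372, 279], 0.97), ([216, 191], 0.88), ([178, 294], 0.85), ([90, 217], 0.71), ([188, 146], 0.69)]
insert_step []
top [[425.2262731810497, 0.0, 252.26453336385975], [0.0, 425.2262731810497, 195.7795239602434], [0.0, 0.0, 1.0]] [[0.009, -1.0, -0.006, -0.035], [-0.981, -0.008, -0.193, 0.528], [0.193, 0.008, -0.981, 1.04], [0.0, 0.0, 0.0, 1.0]]
v_block [([212, 167], 0.76), ([332, 172], 0.6)]
screw_jack [([112, 182], 0.78)]
corner_stop [
[... 163 characters left out ...]
 0.89)]
insert_jack [([337, 212], 0.96)]
insert_corner [([300, 213], 0.97), ([333, 282], 0.94), ([408, 192], 0.89), ([180, 119], 0.77), ([168, 207], 0.61)]
insert_step [([294, 180], 0.62)]
{'K': array([[288.98023302,   0.        , 255.93449139],
       [  0.        , 288.98023302, 193.40614207],
       [  0.        ,   0.        ,   1.        ]]), 'mount': array([[ 9.99999012e-01, -1.05025073e-03,  9.34756215e-04,
        -1.35373505e-03],
       [-1.18697948e-03, -2.74290245e-01,  9.61646220e-01,
        -1.79085139e-01],
       [-7.53575138e-04, -9.61646379e-01, -2.74291220e-01,
         7.90531826e-02],
       [ 0.00000000e+00,  0.00000000e+00,  0.00000000e+00,
         1.00000000e+00]])}
```

Run:
```python
import cv2
im=cv2.imread("pics/top0.png"); cv2.imwrite("pics/top0c.png",cv2.resize(im[90:310,75:440],None,fx=2.19,fy=2.19,interpolation=cv2.INTER_CUBIC))
```

```text
(no output)
```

View pics/top0c.png

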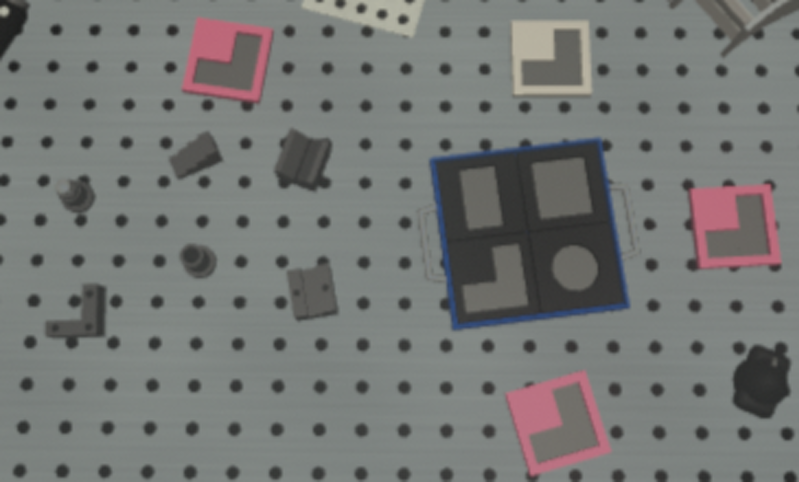

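View pics/scene0.png

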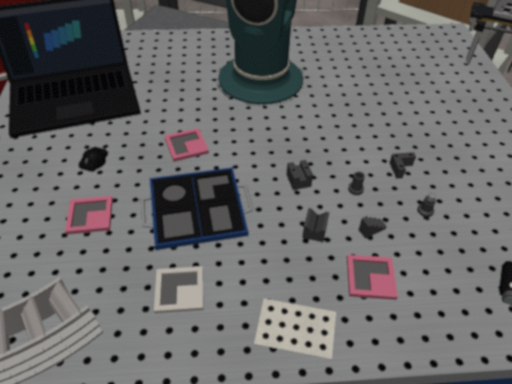

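The top crop (full px = 75+x/2.19, 90+y/2.19) shows:
- **Pieces:** V-block, with sloping groove, at crop (303,158). Step block at (196,155), screw jack with cap at (76,195), corner stop at (80,312).
- **Workpieces to leave:** slotted block, with two holes and flat lands, at (312,292). Bored bush at (198,260).
- **Tray:** step upper left, block upper right, corner lower left, jack lower right. The pink and white plates are decoys.

Next I'll write the helpers and work out world positions.

```bash
cat > h.py <<'E'
import numpy as np, cv2
from scipy.spatial.transform import Rotation as R
from rig import env
def cam(name):
    c=env.calibration(name); K=np.array(c['K'])
    if name=='wrist':
        s=env.state(); T=np.eye(4); T[:3,:3]=R.from_quat(s['orientation']).as_matrix(); T[:3,3]=s['tool_pos']
        return K,np.linalg.inv(T@np.array(c['mount']))
    return K,np.array(c['view'])
def p2w(c,uv,z):
    K,V=c; d=V[:3,:3].T@np.linalg.inv(K)@np.array([uv[0],uv[1],1.]); o=-V[:3,:3].T@V[:3,3]
    return o+d*(z-o[2])/d[2]
def w2p(c,P):
    K,V=c; q=(V[:3,:3]@np.atleast_2d(P).T+V[:3,3:4]); q=K@q; return (q[:2]/q[2]).T
def jaw():  # yaw (deg) of tool x in world, tilt matrix
    M=R.from_quat(env.state()['orientation']).as_matrix(); return np.degrees(np.arctan2(M[1,0],M[0,0]))
def go(pos,yaw):
    """move to TCP pos with tool down and tool x at world yaw (deg, mod 180): scaled turn+shift"""
    s=env.state(); M=R.from_quat(s['orientation']).as_matrix(); best=None
    for y in (yaw,yaw+180):
        a=np.radians(y); x=np.array([np.cos(a),np.sin(a),0]); yy=np.array([0,0,-1.]); T=np.c_[x,yy,np.cross(x,yy)]
        r=R.from_matrix(M.T@T).as_rotvec()
        if best is None or np.linalg.norm(r)<np.linalg.norm(best): best=r
    sh=M.T@(np.array(pos)-s['tool_pos'])
    print('go',np.round(best/(np.pi/2),4),np.round(sh/.2,4),'mm',np.round(sh*1e3,1),'j7',round(s['joints'][6],2),'j1',round(s['joints'][0],2))
def model(name):
    f=lambda p,z:[[*q,z] for q in p]
    rect=lambda a,b:[(-a,-b),(a,-b),(a,b),(-a,b)]
    circ=lambda r:[(r*np.cos(t),r*np.sin(t)) for t in np.linspace(0,2*np.pi,32)]
    L=lambda e:[(-30-e,-30-e),(30+e,-30-e),(30+e,-12+e),(-12+e,-12+e),(-12+e,30+e),(-30-e,30+e)]
    d={'v_block':[f(rect(28,25),0),f(rect(28,25),44),f(rect(28,17.5),44)],
     'screw_jack':[f(circ(20),0),f(circ(20),10),f(circ(9),61)],
     'corner_stop':[f(L(0),0),f(L(0),34)],
     'step_block':[f(rect(30,14),0),f([(15,-14),(30,-14),(30,14),(15,14)],45),f([(-30,-14),(-15,-14),(-15,14),(-30,14)],12)],
     'insert_block':[f(rect(36,33),12),f(rect(49,49),12)],'insert_jack':[f(circ(28),12),f(rect(49,49),12)],
     'insert_corner':[f(L(8),12),f(rect(49,49),12)],'insert_step':[f(rect(38,22),12),f(rect(49,49),12)]}
    return [np.array(q)/1e3 for q in d[name]]
def overlay(im,c,name,x,y,yaw,z=0,k=1,off=(0,0),col=(0,255,255)):
    Rz=R.from_euler('z',yaw,degrees=True).as_matrix()
    for q in model(name):
        p=(w2p(c,q@Rz.T+[x,y,z])-off)*k+ (k-1)/2
        cv2.polylines(im,[np.round(p).astype(int)],True,col,1,cv2.LINE_AA)
E
python3 - <<'E'
from h import *
c=cam('top')
f=lambda x,y:(75+x/2.19,90+y/2.19)
for n,p,z in [("v",(303,158),.04),("slot",(312,292),.044),("jackcap",(68,187),.061),("bush",(190,253),.052),("step",(196,155),.02),("cs corner",(98,329),.034),("cs end up",(94,288),.034),("cs end left",(48,328),.034),
  ("tray UL",(431,159),.018),("UR",(600,139),.018),("LR",(627,304),.018),("LL",(454,327),.018)]:
    print(n,np.round(p2w(c,f(*p),z),3))
s=env.state(); print(np.round(R.from_quat(s['orientation']).as_matrix(),3))
go((.55,.2,.3),0)
E
```

```text
v [0.62  0.073 0.04 ]
slot [0.458 0.058 0.044]
jackcap [0.577 0.346 0.061]
bush [0.501 0.201 0.052]
step [0.629 0.206 0.02 ]
cs corner [0.413 0.308 0.034]
cs end up [0.462 0.316 0.034]
cs end left [0.414 0.366 0.034]
tray UL [ 0.626 -0.082  0.018]
UR [ 0.653 -0.29   0.018]
LR [ 0.45  -0.315  0.018]
LL [ 0.421 -0.109  0.018]
[[ 0.446  0.    -0.895]
 [ 0.895 -0.     0.446]
 [-0.    -1.    -0.   ]]
go [ 1.00e-04  7.06e-01 -0.00e+00] [-1.0044 -0.4727 -2.0164] mm [-200.9  -94.5 -403.3] j7 -0.05 j1 -1.15
```

Emit:
apply_moves(moves="0 0.24 0 -0.5 -0.24 -1 1;0 0.35 0 -0.5 -0.24 -1 1;0 0.35 0 -0.5 -0.24 -1 1;0 0.35 0 -0.5 -0.24 -1 1;0 0.35 0 -0.5 -0.24 -1 1")

```text
clock: 1.72
tool_pos: [0.4152, 0.3785, 0.2544]
orientation: [-0.68, -0.194, 0.193, 0.68]
ft_force: [-0.4, 0.3, 0.1]
finger_gap: 0.0941
```

Run:
```python
from h import *
print(env.state()['tool_pos'],jaw()); go((.53,.2,.27),20)
```

```text
[0.41518798 0.37854317 0.25442218] 31.776167392839792
go [1.000e-04 1.308e-01 1.100e-03] [ 0.018  -0.0775 -1.0612] mm [   3.6  -15.5 -212.2] j7 -0.19 j1 -0.94
```

Emit:
apply_moves(moves="0 0.13 0 0.02 -0.08 -0.95 1;0 0.13 0 0.02 -0.08 -0.95 1;0 0.13 0 0.02 -0.08 -0.95 1;0 0.13 0 0.02 -0.08 -0.95 1;0 0.13 0 0.02 -0.08 -0.95 1;0 0.13 0 0.02 -0.08 -0.95 1")

```text
clock: 2.48
tool_pos: [0.5162, 0.2237, 0.2692]
orientation: [-0.696, -0.126, 0.126, 0.696]
ft_force: [0.5, -0.0, 0.4]
finger_gap: 0.0943
```

Run:
```python
from h import *
c=cam('wrist'); im=env.grab_frame('wrist')[:,:,::-1].copy(); cv2.imwrite('pics/w1.png',im)
print(env.state()['tool_pos'],jaw(),env.state()['clock'])
for t in ["v_block","screw_jack","corner_stop","step_block","insert_block","insert_jack","insert_corner","insert_step"]:
    print(t,[(np.round(d['uv']).astype(int).tolist(),np.round(p2w(c,d['uv'],.016 if 'insert' in t else 0)[:2],3),round(float(d['score']),2)) for d in env.place_of(t,'wrist')[:3]])
cv2.imwrite('pics/w1b.png',cv2.resize(im,None,fx=1.56,fy=1.56,interpolation=cv2.INTER_CUBIC))
```

```text
[0.51635473 0.22354884 0.26922785] 20.48574440984658 2.525
v_block [([282, 262], array([0.62 , 0.078]), 0.77), ([228, 67], array([0.429, 0.34 ]), 0.17)]
screw_jack [([328, 96], array([0.58 , 0.354]), 0.87)]
corner_stop [([229, 65], array([0.43 , 0.344]), 0.66)]
step_block [([314, 195], array([0.622, 0.209]), 0.93)]
insert_block [([316, 195], array([0.62 , 0.212]), 0.19)]
insert_jack []
insert_corner [([381, 241], array([0.751, 0.178]), 0.84), ([167, 344], array([ 0.48 , -0.142]), 0.59)]
insert_step [([219, 354], array([ 0.576, -0.131]), 0.71)]
```

View pics/w1b.png

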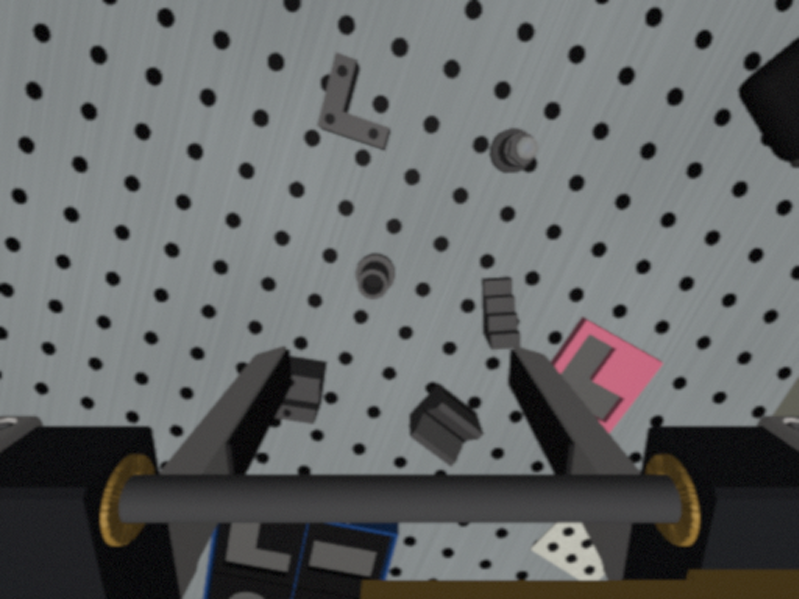

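The wrist picture (shown x1.56) has the corner stop at (350,105), jack at (515,150), step block at (500,315) and V-block, with its V visible, at (445,425). The slotted block at (305,390) and bored bush at (375,275) stay. I'll fit model silhouettes and check them in one mosaic.

```bash
cat > fit.py <<'E'
from h import *
from scipy.optimize import minimize
def parts(n):
    f=lambda a,b,c,d,z0,z1:np.array([[x,y,z] for x in(a,b) for y in(c,d) for z in(z0,z1)])/1e3
    cyl=lambda r,z0,z1:np.array([[r*np.cos(t),r*np.sin(t),z] for t in np.linspace(0,2*np.pi,32) for z in(z0,z1)])/1e3
    return {'v_block':[f(-28,28,-25,25,0,44)],'corner_stop':[f(-30,30,-30,-12,0,34),f(-30,-12,-30,30,0,34)],
     'step_block':[f(-30+15*i,-15+15*i,-14,14,0,12+11*i) for i in range(4)],
     'screw_jack':[cyl(20,0,10),cyl(14,0,38),cyl(11,38,46),cyl(9,46,61)]}[n]
def sil(c,n,p,off,k,shape,z=0):
    Rz=R.from_euler('z',p[2],degrees=True).as_matrix(); m=np.zeros(shape,np.uint8)
    for q in parts(n):
        h=cv2.convexHull(((w2p(c,q@Rz.T+[p[0],p[1],z])-off)*k+(k-1)/2).astype(np.float32))
        cv2.fillConvexPoly(m,np.round(h*8).astype(np.int32),1,shift=3)
    return m
def fit(c,im,n,x,y,yaws,thr,hw=50,k=4,z=0):
    u0=np.round(w2p(c,[x,y,.02])[0]).astype(int); a=np.maximum(u0-hw,0)
    cr=cv2.resize(im[a[1]:u0[1]+hw,a[0]:u0[0]+hw],None,fx=k,fy=k,interpolation=cv2.INTER_CUBIC)
    g=cv2.cvtColor(cr,cv2.COLOR_BGR2GRAY); m=(g<thr).astype(np.uint8)
    m=cv2.morphologyEx(m,cv2.MORPH_OPEN,np.ones((7,7)))
    _,lab=cv2.connectedComponents(m); s0=sil(c,n,(x,y,yaws[0]),a,k,m.shape,z)
    ids=np.bincount(lab[(s0>0)&(lab>0)]); m=(lab==ids.argmax()).astype(np.uint8)
    m=cv2.morphologyEx(m,cv2.MORPH_CLOSE,np.ones((9,9)))
    def cost(v):
        s=sil(c,n,(x+v[0]/1e3,y+v[1]/1e3,v[2]),a,k,m.shape,z); return -(s&m).sum()/max(1,(s|m).sum())
    out=[]
    for w in yaws:
        r=minimize(cost,[0,0,w],method='Nelder-Mead',options=dict(initial_simplex=[[0,0,w],[8,0,w],[0,8,w],[0,0,w+12]],xatol=.1,fatol=1e-4))
        out.append((-r.fun,x+r.x[0]/1e3,y+r.x[1]/1e3,r.x[2]%360))
    out.sort(reverse=True); b=out[0]
    cv2.drawContours(cr,cv2.findContours(m,0,1)[0],-1,(255,0,255),1); overlay(cr,c,n,*b[1:],z=z,k=k,off=a)
    return out,cv2.resize(cr,(390,290)) if 0 else cr
E
cat > m1.py <<'E'
from fit import *
im=cv2.imread('pics/w1.png'); c=cam('wrist'); t=[]
for n,x,y,yw in [('v_block',.62,.075,range(0,180,30)),('step_block',.622,.209,range(0,360,30)),('corner_stop',.434,.338,range(0,360,30)),('screw_jack',.58,.352,[0])]:
    o,cr=fit(c,im,n,x,y,list(yw),105,hw=38); t.append(cv2.resize(cr,(300,300)))
    print(n,[np.round(q,3).tolist() for q in o[:3]])
cv2.imwrite('pics/fit1.png',np.vstack([np.hstack(t[:2]),np.hstack(t[2:])]))
E
python3 m1.py
```

```text
v_block [[-423975363113598.25, 0.575, 0.095, 20.583], [-428684996251761.44, 0.633, 0.117, 20.511], [-431805806968856.4, 0.637, 0.115, 111.733]]
step_block [[-0.0, 0.642, 0.261, 346.0], [-0.0, 0.64, 0.263, 358.667], [-0.0, 0.609, 0.26, 2.0]]
corner_stop [[-0.0, 0.466, 0.367, 190.0], [-0.0, 0.462, 0.361, 270.109], [-0.0, 0.442, 0.37, 192.0]]
screw_jack [[-0.0, 0.594, 0.396, 328.0]]fit.py:24: RuntimeWarning: overflow encountered in scalar negative
  s=sil(c,n,(x+v[0]/1e3,y+v[1]/1e3,v[2]),a,k,m.shape,z); return -(s&m).sum()/max(1,(s|m).sum())
```

View pics/fit1.png

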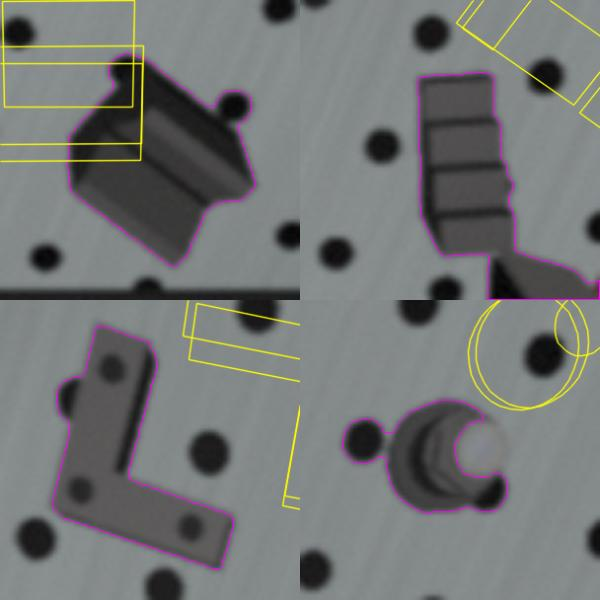

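The mosaic shows good silhouettes (magenta). The fit itself failed on an unsigned-integer overflow, so I'll fix that.

```bash
sed -i 's/return -(s&m).sum()\/max(1,(s|m).sum())/return -float((s\&m).sum())\/max(1.,float((s|m).sum()))/; s/np.ones((7,7))/np.ones((11,11))/' fit.py; python3 m1.py
```

```text
v_block [[0.905, 0.623, 0.073, 341.329], [0.905, 0.622, 0.073, 162.248], [0.904, 0.622, 0.073, 161.77]]
step_block [[0.774, 0.628, 0.207, 294.446], [0.774, 0.628, 0.207, 294.48], [0.773, 0.628, 0.207, 294.206]]
corner_stop [[0.932, 0.438, 0.339, 2.158], [0.931, 0.438, 0.339, 2.099], [0.93, 0.438, 0.339, 2.687]]
screw_jack [[0.612, 0.58, 0.35, 8.051]]
```

View pics/fit1.png

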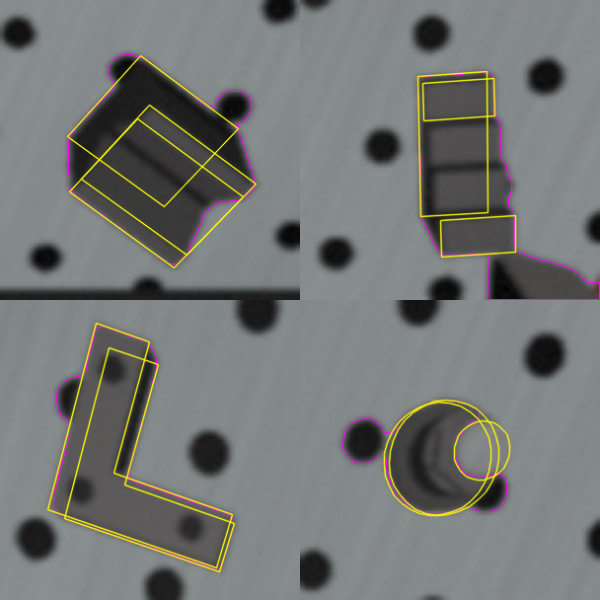

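All four overlays match. The step block's tall end points to yaw 294°, and the V-block's groove lies at yaw 162/342°. Corner stop first.

Run:
```python
from h import *
go((.4168,.3443,.10),2.2)
```

```text
go [ 0.000e+00  2.016e-01 -1.000e-04] [-0.2575  0.8471  0.7475] mm [-51.5 169.4 149.5] j7 -0.03 j1 -0.72
```

Emit:
apply_moves(moves="0 0.2 0 -0.257 0.3 0.75 1;0 0.2 0 -0.257 0.6 0.75 1;0 0.2 0 -0.257 0.847 0.75 1;0 0.2 0 -0.257 0.847 0.75 1;0 0.2 0 -0.257 0.847 0.75 1;0 0.2 0 -0.257 0.847 0.75 1;0 0.2 0 -0.257 0.847 0.75 1")

```text
clock: 3.8
tool_pos: [0.4181, 0.3445, 0.1015]
orientation: [-0.706, -0.015, 0.013, 0.707]
ft_force: [0.9, 0.1, 0.2]
finger_gap: 0.094
```

Run:
```python
from fit import *
print(env.state()['tool_pos'],jaw())
c=cam('wrist'); im=env.grab_frame('wrist')[:,:,::-1].copy(); cv2.imwrite('pics/w2.png',im)
overlay(im,c,'corner_stop',.438,.339,2.2); cv2.imwrite('pics/w2b.png',im)
go((.4168,.3443,.014),2.2)
```

```text
[0.4181482  0.34454449 0.10150143] 2.260562608604229
go [-0.0009  0.0008  0.0011] [-0.0067  0.4369 -0.0018] mm [-1.3 87.4 -0.4] j7 -0.59 j1 -0.95
```

View pics/w2b.png

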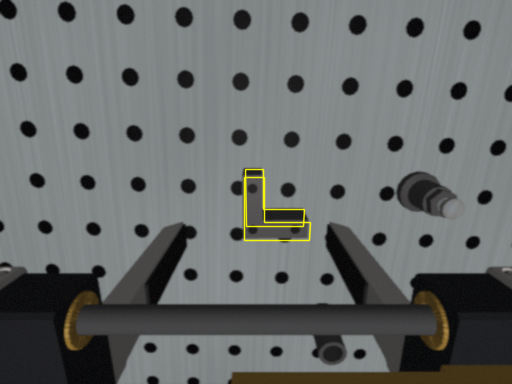

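The wrist view shows the stop's L at (265,210), right on the overlay and between the fingers. I'll descend and grip.

Emit:
apply_moves(moves="0 0 0 -0.005 0.2 0 1;0 0 0 -0.005 0.437 0 1;0 0 0 -0.005 0.437 0 1;0 0 0 -0.005 0.437 0 1;0 0 0 -0.005 0.437 0 0;0 0 0 -0.005 0.437 0 0;0 0 0 -0.005 0.437 0 0;0 0 0 -0.005 0.437 0 0")

```text
clock: 4.85
tool_pos: [0.4159, 0.3447, 0.0129]
orientation: [-0.707, -0.015, 0.014, 0.707]
ft_force: [0.1, -0.7, -0.8]
finger_gap: 0.0573
```

Emit:
apply_moves(moves="0 0 0 0 0 0 0;0 0 0 0 0 0 0")

```text
clock: 5.1
tool_pos: [0.4158, 0.3446, 0.0126]
orientation: [0.707, 0.014, -0.014, -0.707]
ft_force: [0.3, -0.3, 0.4]
finger_gap: 0.0375
```

Emit:
apply_moves(moves="0 0 0 0 0 0 0;0 0 0 0 0 0 0;0 0 0 0 0 0 0;0 0 0 0 0 0 0;0 0 0 0 -0.15 0 0;0 0 0 0 -0.4 0 0;0 0 0 0 -0.65 0 0;0 0 0 0 -0.65 0 0")

```text
clock: 6.1
tool_pos: [0.4171, 0.3458, 0.1457]
orientation: [-0.706, -0.016, 0.013, 0.708]
ft_force: [-0.3, 0.0, -6.4]
finger_gap: 0.0177
```

Run:
```python
from h import *
im=env.grab_frame('wrist'); cv2.imwrite('pics/w3.png',im[:,:,::-1]); s=env.state()
print(s['tool_pos'],jaw(),s['finger_gap'],s['ft_force'])
go((.5,-.05,.20),7.5)
```

```text
[0.41608752 0.34500902 0.14335964] 2.3457496205293364 0.017954811360669815 [ 0.09225786  0.20923775 -5.94721091]
go [-0.0009 -0.0573  0.0009] [ 0.3388 -0.2856 -1.9901] mm [  67.8  -57.1 -398. ] j7 -0.61 j1 -0.97
```

View pics/w3.png

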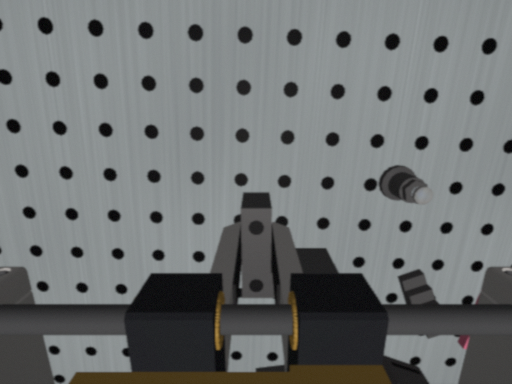

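Emit:
apply_moves(moves="0 -0.02 0 0.085 -0.2 -0.3 0;0 -0.05 0 0.17 -0.285 -0.6 0;0 -0.057 0 0.17 -0.285 -0.9 0;0 -0.057 0 0.17 -0.285 -1 0;0 -0.057 0 0.17 -0.285 -1 0;0 -0.057 0 0.17 -0.285 -1 0")

```text
clock: 6.9
tool_pos: [0.4574, 0.1467, 0.1985]
orientation: [0.706, 0.046, -0.047, -0.705]
ft_force: [-0.2, 0.6, -4.9]
finger_gap: 0.0174
```

Run:
```python
from h import *
c=cam('top'); im=cv2.imread('pics/top0.png')
for n,p in dict(corner=(300,213),jack=(337,212),block=(331,178),step=(294,180)).items(): print(n,np.round(p2w(c,p,.016),3))
a=np.array([260,145]); k=6; cr=cv2.resize(im[145:245,260:370],None,fx=k,fy=k,interpolation=cv2.INTER_CUBIC)
C=np.array([.5375,-.199]); yaw=7.45; Rz=R.from_euler('z',yaw,degrees=True).as_matrix()[:2,:2]
for n,o in dict(insert_corner=(-.05,.05),insert_jack=(-.05,-.05),insert_block=(.05,-.05),insert_step=(.05,.05)).items():
    q=C+Rz@np.array(o); print(n,np.round(q,4)); overlay(cr,c,n,*q,yaw,z=.004,k=k,off=a)
cv2.imwrite('pics/tray.png',cr)
go((.5,-.05,.20),7.5)
```

```text
corner [ 0.49  -0.156  0.016]
jack [ 0.494 -0.253  0.016]
block [ 0.586 -0.24   0.016]
step [ 0.579 -0.141  0.016]
insert_corner [ 0.4814 -0.1559]
insert_jack [ 0.4944 -0.2551]
insert_block [ 0.5936 -0.2421]
insert_step [ 0.5806 -0.1429]
go [ 0.0004  0.0001 -0.0012] [ 0.0829 -0.0071 -1.0029] mm [  16.6   -1.4 -200.6] j7 -0.17 j1 -0.71
```

View pics/tray.png

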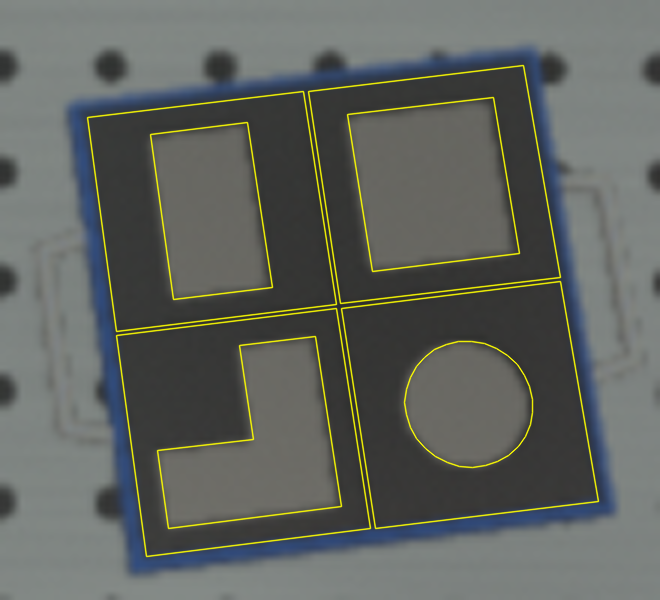

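The overlay fits the tray and all four pockets to within about 1 mm, and the V-block pocket's long side is at yaw 7.45°. On to the corner pocket.

Emit:
apply_moves(moves="0 0 0 0.05 0 -0.3 0;0 0 0 0.05 0 -0.6 0;0 0 0 0.05 0 -0.9 0;0 0 0 0.05 0 -1 0;0 0 0 0.05 0 -1 0;0 0 0 0.05 0 -1 0")

```text
clock: 7.65
tool_pos: [0.4938, -0.0492, 0.1991]
orientation: [-0.706, -0.046, 0.047, 0.706]
ft_force: [0.1, 1.3, -3.7]
finger_gap: 0.0172
```

Run:
```python
from h import *
print(env.state()['tool_pos'],jaw()); go((.4598,-.1527,.06),7.45)
```

```text
[ 0.49382523 -0.04923296  0.19910078] 7.5841613534667385
go [-0.0001  0.0015 -0.0006] [-0.2362  0.6957 -0.4904] mm [-47.2 139.1 -98.1] j7 0.29 j1 -0.42
```

Emit:
apply_moves(moves="0 0 0 -0.12 0.1 -0.25 0;0 0 0 -0.236 0.3 -0.49 0;0 0 0 -0.236 0.5 -0.49 0;0 0 0 -0.236 0.65 -0.49 0;0 0 0 -0.236 0.69 -0.49 0;0 0 0 -0.236 0.69 -0.49 0;0 0 0 -0.236 0.69 -0.49 0")

```text
clock: 8.52
tool_pos: [0.4607, -0.1538, 0.0628]
orientation: [0.706, 0.047, -0.046, -0.705]
ft_force: [0.7, 0.5, -5.1]
finger_gap: 0.0178
```

Run:
```python
from h import *
print(env.state()['tool_pos'],jaw()); go((.4598,-.1527,.0205),7.45)
c=cam('wrist'); im=env.grab_frame('wrist')[:,:,::-1].copy()
overlay(im,c,'insert_corner',.4814,-.1559,7.45,z=.004); overlay(im,c,'corner_stop',.4814,-.1559,7.45,z=.048,col=(0,255,0)); cv2.imwrite('pics/w4.png',im)
```

```text
[ 0.46065793 -0.15381444  0.06276659] 7.515958335198842
go [0.0002 0.0007 0.001 ] [-0.0039  0.2113  0.0062] mm [-0.8 42.3  1.2] j7 0.67 j1 -0.17
```

View pics/w4.png

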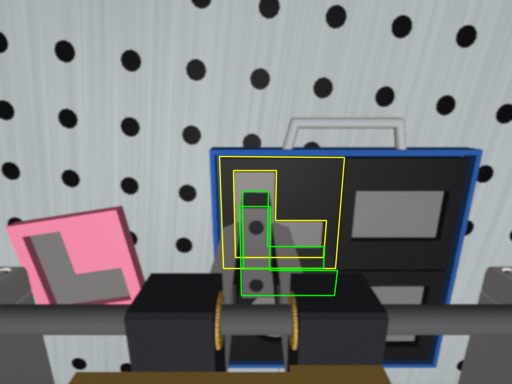

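Emit:
apply_moves(moves="0 0 0 -0.003 0.08 0.005 0;0 0 0 -0.003 0.15 0.005 0;0 0 0 -0.003 0.19 0.005 0;0 0 0 -0.003 0.205 0.005 0;0 0 0 -0.003 0.205 0.005 0;0 0 0 -0.003 0.205 0.005 0")

```text
clock: 9.32
tool_pos: [0.4592, -0.1533, 0.0207]
orientation: [0.706, 0.046, -0.046, -0.706]
ft_force: [-0.2, -0.3, -5.1]
finger_gap: 0.0179
```

Emit:
apply_moves(moves="0 0 0 0 0.007 0 0;0 0 0 0 0.007 0 0;0 0 0 0 0.012 0 0;0 0 0 0 0.012 0 0")

```text
clock: 9.82
tool_pos: [0.4594, -0.1536, 0.0197]
orientation: [-0.705, -0.046, 0.046, 0.706]
ft_force: [-12.8, 3.1, 40.6]
finger_gap: 0.0178
```

Emit:
apply_moves(moves="0 0 0 0 -0.006 0 0;0 0 0 0 -0.006 0 0.47;0 0 0 0 -0.006 0 0.47;0 0 0 0 -0.006 0 0.47;0 0 0 0 -0.006 0 0.47;0 0 0 0 -0.006 0 0.47;0 0 0 0 -0.2 0 0.47;0 0 0 0 -0.45 0 0.47")

```text
clock: 10.82
tool_pos: [0.4583, -0.1532, 0.1087]
orientation: [0.706, 0.045, -0.047, -0.706]
ft_force: [1.1, 0.6, -0.1]
finger_gap: 0.0445
```

Run:
```python
from h import *
im=env.grab_frame('top'); cv2.imwrite('pics/top1.png',im[:,:,::-1])
s=env.state(); print(s['tool_pos'],jaw(),s['ft_force'],s['finger_gap'])
x,y,yaw=.628,.207,294.4; a=np.radians(yaw); p=(x+.007*np.cos(a),y+.007*np.sin(a)); print(p)
go((*p,.12),yaw+90)
```

```text
[ 0.46088479 -0.15441248  0.11456611] 7.392368294734418 [ 4.49034857 -3.91409743  8.6316659 ] 0.044152796404175576
(np.float64(0.6308917310087718), np.float64(0.20062521437435674))
go [ 0.0015 -0.189   0.0028] [ 1.0715 -0.0248  1.651 ] mm [214.3  -5.  330.2] j7 0.61 j1 -0.22
```

Emit:
apply_moves(moves="0 -0.05 0 0.3 -0.1 0.3 1;0 -0.1 0 0.55 -0.1 0.6 1;0 -0.19 0 0.75 -0.1 0.9 1;0 -0.19 0 0.75 -0.1 1 1;0 -0.19 0 0.75 -0.1 1 1;0 -0.19 0 0.75 -0.1 1 1")

```text
clock: 11.62
tool_pos: [0.5816, 0.0645, 0.128]
orientation: [0.691, 0.15, -0.151, -0.691]
ft_force: [0.5, 0.1, -0.4]
finger_gap: 0.0937
```

Run:
```python
from h import *
print(env.state()['tool_pos'],jaw())
go((.6309,.2006,.10),24.4)
```

```text
[0.58161347 0.06447393 0.12801652] 24.590077343022458
go [ 0.0002  0.0021 -0.0004] [0.5074 0.1396 0.5164] mm [101.5  27.9 103.3] j7 0.45 j1 -0.48
```

Emit:
apply_moves(moves="0 0 0 0.25 0.05 0.25 1;0 0 0 0.507 0.14 0.516 1;0 0 0 0.507 0.14 0.516 1;0 0 0 0.507 0.14 0.516 1;0 0 0 0.507 0.14 0.516 1")

```text
clock: 12.25
tool_pos: [0.6313, 0.1981, 0.1007]
orientation: [0.691, 0.15, -0.149, -0.691]
ft_force: [-0.5, -0.3, 0.8]
finger_gap: 0.0936
```

```bash
cat > chk.py <<'E'
from h import *
import sys
def chk(n,x,y,yaw,p,jy,out):
    c=cam('wrist'); im=env.grab_frame('wrist')[:,:,::-1].copy(); print(env.state()['tool_pos'],jaw())
    overlay(im,c,n,x,y,yaw); u=w2p(c,[x,y,.02])[0].astype(int); a=np.maximum(u-[100,75],0)
    cv2.imwrite(out,cv2.resize(im[a[1]:a[1]+150,a[0]:a[0]+200],None,fx=3,fy=3)); go(p,jy)
E
python3 -c "
from chk import *
chk('step_block',.628,.207,294.4,(.6309,.2006,.014),24.4,'pics/w5.png')"
```

```text
[0.63133818 0.19820262 0.10085779] 24.409381212601176
go [0.0005 0.0001 0.0001] [0.0029 0.4343 0.0122] mm [ 0.6 86.9  2.4] j7 0.27 j1 -0.61
```

View pics/w5.png

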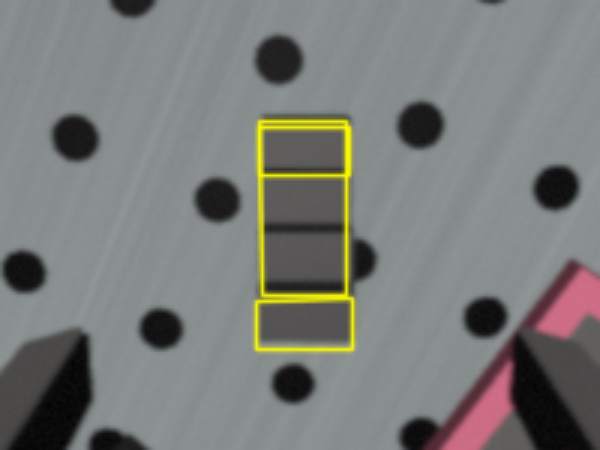

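The wrist view shows the step block within about 1 mm of the overlay, with a pink plate edge near the right finger. I'll narrow the opening before descending.

Emit:
apply_moves(moves="0 0 0 0.003 0.1 0.01 0.58;0 0 0 0.003 0.2 0.01 0.58;0 0 0 0.003 0.25 0.01 0.58;0 0 0 0.003 0.35 0.01 0.58;0 0 0 0.003 0.434 0.01 0.58;0 0 0 0.003 0.434 0.01 0.58;0 0 0 0.003 0.434 0.01 0;0 0 0 0.003 0.434 0.01 0")

```text
clock: 13.3
tool_pos: [0.6313, 0.2028, 0.0142]
orientation: [-0.691, -0.151, 0.15, 0.691]
ft_force: [0.8, -0.1, 0.5]
finger_gap: 0.0382
```

Emit:
apply_moves(moves="0 0 0 0 0 0 0;0 0 0 0 0 0 0;0 0 0 0 0 0 0;0 0 0 0 -0.1 0 0;0 0 0 0 -0.3 0 0;0 0 0 0 -0.55 0 0;0 0 0 0 -0.8 0 0;0 0 0 0 -0.8 0 0")

```text
clock: 14.3
tool_pos: [0.6326, 0.203, 0.1786]
orientation: [-0.691, -0.153, 0.148, 0.691]
ft_force: [-0.8, -0.2, -4.9]
finger_gap: 0.0278
```

Run:
```python
from h import *
s=env.state(); print(s['tool_pos'],jaw(),s['finger_gap'],s['ft_force'])
a=np.radians(7.45); p=(.5806+.007*np.cos(a),-.1429+.007*np.sin(a)); print(p)
go((*p,.18),97.45)
```

```text
[0.63264212 0.20304459 0.17857992] 24.557080247427944 0.027838623728624962 [-0.79688133 -0.2240019  -4.910689  ]
(np.float64(0.5875409087260511), np.float64(-0.1419923733936098))
go [ 0.0029 -0.8099  0.0036] [-0.922  -0.0129 -1.4754] mm [-184.4   -2.6 -295.1] j7 0.24 j1 -0.64
```

Emit:
apply_moves(moves="0 -0.1 0 -0.18 0 -0.25 0;0 -0.2 0 -0.36 0 -0.5 0;0 -0.3 0 -0.54 0 -0.75 0;0 -0.41 0 -0.6 0 -0.95 0;0 -0.41 0 -0.6 0 -0.95 0;0 -0.41 0 -0.6 0 -0.95 0")

```text
clock: 15.05
tool_pos: [0.6003, -0.0193, 0.1731]
orientation: [-0.608, -0.361, 0.361, 0.608]
ft_force: [-0.7, 0.2, -2.9]
finger_gap: 0.0277
```

Run:
```python
from h import *
print(env.state()['tool_pos'],jaw())
go((.5856,-.1423,.10),97.45)
```

```text
[ 0.60032258 -0.0192503   0.1730682 ] 61.38960281802544
go [-6.000e-04 -4.007e-01  1.000e-04] [-0.5753  0.3652 -0.2303] mm [-115.1   73.   -46.1] j7 1.18 j1 -0.26
```

Emit:
apply_moves(moves="0 -0.1 0 -0.14 0 -0.06 0;0 -0.2 0 -0.28 0 -0.11 0;0 -0.3 0 -0.42 0.1 -0.17 0;0 -0.4 0 -0.575 0.25 -0.23 0;0 -0.4 0 -0.575 0.365 -0.23 0;0 -0.4 0 -0.575 0.365 -0.23 0;0 -0.4 0 -0.575 0.365 -0.23 0")

```text
clock: 15.92
tool_pos: [0.5869, -0.1417, 0.1013]
orientation: [0.466, 0.532, -0.532, -0.466]
ft_force: [1.2, 0.5, -3.0]
finger_gap: 0.0275
```

Run:
```python
from h import *
print(env.state()['tool_pos'],jaw())
go((.5856,-.1423,.028),97.45)
```

```text
[ 0.58690198 -0.14171865  0.10130275] 97.52717680227003
go [ 0.0005  0.0009 -0.0001] [-0.002   0.3665  0.0071] mm [-0.4 73.3  1.4] j7 1.99 j1 0.03
```

Emit:
apply_moves(moves="0 0 0 -0.002 0.15 0.005 0;0 0 0 -0.002 0.3 0.005 0;0 0 0 -0.002 0.36 0.005 0;0 0 0 -0.002 0.39 0.005 0;0 0 0 -0.002 0.39 0.005 0;0 0 0 -0.002 0.39 0.005 0;0 0 0 -0.002 0.39 0.005 0")

```text
clock: 16.8
tool_pos: [0.5856, -0.1436, 0.0231]
orientation: [0.467, 0.532, -0.531, -0.466]
ft_force: [-0.4, 0.1, -3.9]
finger_gap: 0.0279
```

Emit:
apply_moves(moves="0 0 0 0 0.004 0 0;0 0 0 0 0.004 0 0;0 0 0 0 0.004 0 0")

```text
clock: 17.18
tool_pos: [0.5855, -0.1435, 0.0219]
orientation: [0.467, 0.532, -0.531, -0.466]
ft_force: [-0.9, 1.4, 2.2]
finger_gap: 0.0277
```

Touching lightly. Release to 52 mm and rise.

Emit:
apply_moves(moves="0 0 0 0 0.001 0 0.55;0 0 0 0 0.001 0 0.55;0 0 0 0 0.001 0 0.55;0 0 0 0 0.001 0 0.55;0 0 0 0 -0.2 0 0.55;0 0 0 0 -0.4 0 0.55;0 0 0 0 -0.45 0 0.6;0 0 0 0 -0.45 0 0.6")

```text
clock: 18.18
tool_pos: [0.5854, -0.1434, 0.1118]
orientation: [0.467, 0.532, -0.531, -0.466]
ft_force: [0.6, 0.2, -1.1]
finger_gap: 0.056
```

Run:
```python
from h import *
s=env.state(); print(s['tool_pos'],jaw(),s['ft_force'],s['finger_gap'])
go((.6225,.073,.12),72)
```

```text
[ 0.58538176 -0.14342012  0.11180119] 97.4802737071427 [ 0.58983651  0.23725084 -1.07058053] 0.05596926646484567
go [ 0.0004  0.2831 -0.    ] [ 1.0487 -0.041  -0.3249] mm [209.7  -8.2 -65. ] j7 1.99 j1 0.03
```

Emit:
apply_moves(moves="0 0.1 0 0.3 -0.04 -0.09 1;0 0.2 0 0.6 -0.04 -0.18 1;0 0.28 0 0.9 -0.04 -0.28 1;0 0.283 0 1 -0.04 -0.32 1;0 0.283 0 1 -0.04 -0.32 1;0 0.283 0 1 -0.04 -0.32 1")

```text
clock: 18.92
tool_pos: [0.6222, 0.0617, 0.1187]
orientation: [0.572, 0.415, -0.416, -0.572]
ft_force: [-0.1, -0.0, -1.1]
finger_gap: 0.0941
```

```bash
python3 -c "
from chk import *
chk('v_block',.6225,.073,342,(.6225,.073,.014),72,'pics/w6.png')"
```

```text
[0.62230074 0.06139646 0.11903046] 71.9027353687058
go [-0.0004 -0.0011 -0.0007] [0.056  0.5251 0.0167] mm [ 11.2 105.    3.3] j7 1.24 j1 -0.35
```

View pics/w6.png

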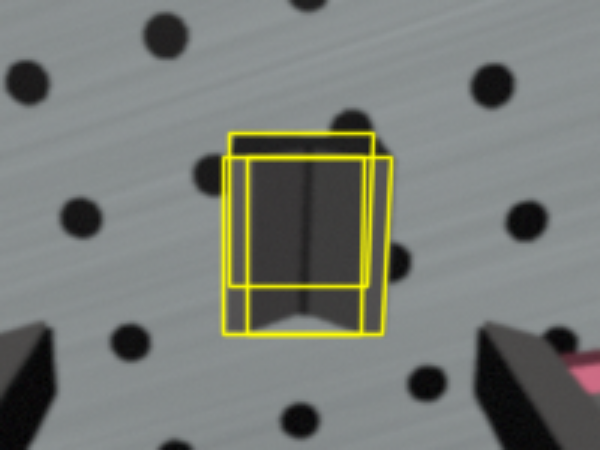

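The crop shows the V groove with its sloping sides, and the overlay matches, so this is the V-block. I'll descend and grip.

Emit:
apply_moves(moves="0 0 0 0.056 0.1 0.015 1;0 0 0 0.056 0.3 0.015 1;0 0 0 0.056 0.525 0.015 1;0 0 0 0.056 0.525 0.015 1;0 0 0 0.056 0.525 0.015 1;0 0 0 0.056 0.525 0.015 0;0 0 0 0.056 0.525 0.015 0;0 0 0 0.056 0.525 0.015 0")

```text
clock: 19.98
tool_pos: [0.6236, 0.0748, 0.0153]
orientation: [0.572, 0.416, -0.415, -0.572]
ft_force: [-0.6, 0.5, 0.0]
finger_gap: 0.0673
```

Emit:
apply_moves(moves="0 0 0 0 0 0 0;0 0 0 0 0 0 0;0 0 0 0 0 0 0;0 0 0 0 0 0 0;0 0 0 0 -0.1 0 0;0 0 0 0 -0.3 0 0;0 0 0 0 -0.6 0 0;0 0 0 0 -0.6 0 0")

```text
clock: 20.98
tool_pos: [0.6256, 0.0747, 0.14]
orientation: [0.573, 0.418, -0.413, -0.571]
ft_force: [-0.1, 0.3, -5.8]
finger_gap: 0.05
```

Run:
```python
from h import *
s=env.state(); print(s['tool_pos'],jaw(),s['finger_gap'],s['ft_force'])
go((.5936,-.2421,.14),97.45)
```

```text
[0.62563963 0.07473792 0.14004782] 71.98011044493596 0.05000696972846672 [-0.05457634  0.25781427 -5.79764174]
go [ 0.0046 -0.283   0.0013] [-1.556  -0.0031 -0.3378] mm [-311.2   -0.6  -67.6] j7 1.22 j1 -0.37
```

Emit:
apply_moves(moves="0 -0.08 0 -0.25 -0.05 -0.05 0;0 -0.16 0 -0.5 -0.05 -0.1 0;0 -0.24 0 -0.75 -0.05 -0.15 0;0 -0.28 0 -1 -0.05 -0.2 0;0 -0.28 0 -1 -0.05 -0.2 0;0 -0.28 0 -1 -0.05 -0.2 0")

```text
clock: 21.72
tool_pos: [0.599, -0.1275, 0.1441]
orientation: [-0.467, -0.53, 0.53, 0.468]
ft_force: [-0.2, 1.0, -6.3]
finger_gap: 0.0499
```

Run:
```python
from h import *
s=env.state(); print(s['tool_pos'],jaw(),s['finger_gap'],s['ft_force'])
go((.5936,-.2421,.10),97.45)
```

```text
[ 0.59901316 -0.12749052  0.144074  ] 97.16181738036177 0.04988015180852627 [-0.19316675  1.03033581 -6.26676439]
go [-0.0008 -0.0032  0.0004] [-0.5653  0.2201  0.098 ] mm [-113.1   44.    19.6] j7 1.96 j1 -0.01
```

Emit:
apply_moves(moves="0 0 0 -0.2 0 0.04 0;0 0 0 -0.4 0 0.07 0;0 0 0 -0.565 0.1 0.098 0;0 0 0 -0.565 0.22 0.098 0;0 0 0 -0.565 0.22 0.098 0;0 0 0 -0.565 0.22 0.098 0")

```text
clock: 22.48
tool_pos: [0.595, -0.2412, 0.1014]
orientation: [0.467, 0.531, -0.531, -0.467]
ft_force: [-0.1, -0.2, -5.9]
finger_gap: 0.0499
```

Run:
```python
from h import *
s=env.state(); print(s['tool_pos'],jaw(),s['finger_gap'],s['ft_force'])
go((.5936,-.2421,.0245),97.45)
```

```text
[ 0.59498019 -0.24124987  0.10143333] 97.29031907193692 0.04987703785427084 [-0.09549681 -0.18977551 -5.88084351]
go [ 0.0003 -0.0018  0.    ] [-0.0034  0.3847  0.0076] mm [-0.7 76.9  1.5] j7 2.16 j1 0.16
```

Emit:
apply_moves(moves="0 0 0 -0.003 0.15 0.006 0;0 0 0 -0.003 0.3 0.006 0;0 0 0 -0.003 0.36 0.006 0;0 0 0 -0.003 0.383 0.006 0;0 0 0 -0.003 0.383 0.006 0;0 0 0 -0.003 0.383 0.006 0;0 0 0 -0.003 0.383 0.006 0")

```text
clock: 23.35
tool_pos: [0.5935, -0.2433, 0.0247]
orientation: [0.468, 0.531, -0.53, -0.467]
ft_force: [-0.7, -0.4, -6.4]
finger_gap: 0.0498
```

Emit:
apply_moves(moves="0 0 0 0 0.004 0 0;0 0 0 0 0.004 0 0;0 0 0 0 0.004 0 0")

```text
clock: 23.72
tool_pos: [0.5931, -0.2432, 0.0233]
orientation: [-0.468, -0.53, 0.53, 0.468]
ft_force: [-0.4, 0.7, -5.9]
finger_gap: 0.0499
```

Emit:
apply_moves(moves="0 0 0 0 0.004 0 0;0 0 0 0 0.004 0 0;0 0 0 0 0.004 0 0")

```text
clock: 24.1
tool_pos: [0.5932, -0.2432, 0.0227]
orientation: [0.468, 0.53, -0.53, -0.468]
ft_force: [-3.0, 1.0, 2.7]
finger_gap: 0.0495
```

Emit:
apply_moves(moves="0 0 0 0 0.001 0 0.74;0 0 0 0 0.001 0 0.74;0 0 0 0 0.001 0 0.74;0 0 0 0 0.001 0 0.74;0 0 0 0 -0.2 0 0.74;0 0 0 0 -0.45 0 0.74;0 0 0 0 -0.55 0 0.74;0 0 0 0 -0.55 0 0.74")

```text
clock: 25.1
tool_pos: [0.5938, -0.2433, 0.1336]
orientation: [0.468, 0.531, -0.53, -0.467]
ft_force: [-0.4, -0.1, -1.1]
finger_gap: 0.0699
```

Run:
```python
from h import *
s=env.state(); print(s['tool_pos'],jaw(),s['ft_force'],s['finger_gap'])
go((.58,.35,.14),60)
```

```text
[ 0.59377024 -0.24330248  0.13355046] 97.20829147455254 [-0.39767448 -0.12458297 -1.14012422] 0.06992149333986153
go [ 1.400e-03  4.134e-01 -1.000e-04] [ 2.9517 -0.0342 -0.304 ] mm [590.3  -6.8 -60.8] j7 2.16 j1 0.16
```

Emit:
apply_moves(moves="0 0 0 0.3 -0.03 -0.03 1;0 0 0 0.6 -0.03 -0.06 1;0 0 0 0.9 -0.03 -0.1 1;0 0 0 1 -0.03 -0.1 1;0 0 0 1 -0.03 -0.1 1")

```text
clock: 25.72
tool_pos: [0.5873, -0.0411, 0.1373]
orientation: [-0.467, -0.531, 0.531, 0.468]
ft_force: [-0.2, -2.0, 0.3]
finger_gap: 0.0942
```

Emit:
apply_moves(moves="0 0.1 0 0.3 0 -0.03 1;0 0.2 0 0.6 0 -0.06 1;0 0.3 0 0.9 0 -0.1 1;0 0.4 0 1 0 -0.1 1;0 0.41 0 1 0 -0.1 1")

```text
clock: 26.35
tool_pos: [0.5827, 0.1583, 0.1376]
orientation: [0.612, 0.355, -0.356, -0.611]
ft_force: [-0.3, -1.6, -0.4]
finger_gap: 0.094
```

Run:
```python
from h import *
s=env.state(); print(s['tool_pos'],jaw())
go((.58,.35,.13),60)
```

```text
[0.58271623 0.158336   0.13761459] 60.314635545407924
go [-0.0001  0.0035 -0.0008] [0.8259 0.0371 0.4864] mm [165.2   7.4  97.3] j7 0.87 j1 -0.55
```

Emit:
apply_moves(moves="0 0 0 0.27 0 0.16 1;0 0 0 0.55 0 0.32 1;0 0 0 0.8 0.03 0.48 1;0 0 0 0.826 0.037 0.486 1;0 0 0 0.826 0.037 0.486 1;0 0 0 0.826 0.037 0.486 1")

```text
clock: 27.1
tool_pos: [0.5814, 0.3474, 0.1312]
orientation: [0.612, 0.354, -0.354, -0.611]
ft_force: [0.5, 0.7, 0.3]
finger_gap: 0.0938
```

```bash
python3 -c "
from chk import *
chk('screw_jack',.58,.350,0,(.58,.350,.016),60,'pics/w7.png')"
```

```text
[0.58119057 0.34787717 0.13130248] 60.18011649343899
go [ 0.0005  0.002  -0.0002] [0.0064 0.5765 0.0109] mm [  1.3 115.3   2.2] j7 0.59 j1 -0.76
```

View pics/w7.png

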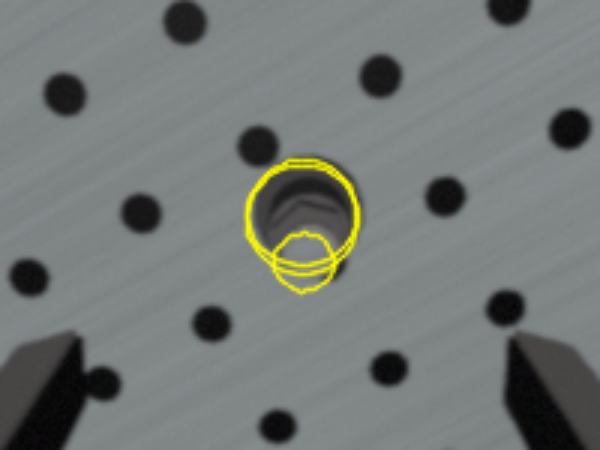

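The crop shows the jack (nut and bright cap) centred at (305,215), within about 2 mm of the overlay. I'll descend and grip its body.

Emit:
apply_moves(moves="0 0 0 0.007 0.15 0.011 1;0 0 0 0.007 0.35 0.011 1;0 0 0 0.007 0.576 0.011 1;0 0 0 0.007 0.576 0.011 1;0 0 0 0.007 0.576 0.011 1;0 0 0 0.007 0.576 0.011 0;0 0 0 0.007 0.576 0.011 0;0 0 0 0.007 0.576 0.011 0")

```text
clock: 28.15
tool_pos: [0.5791, 0.3529, 0.0165]
orientation: [-0.611, -0.355, 0.355, 0.611]
ft_force: [-0.5, 0.3, -0.6]
finger_gap: 0.0677
```

Emit:
apply_moves(moves="0 0 0 0 0 0 0;0 0 0 0 0 0 0;0 0 0 0 0 0 0;0 0 0 0 0 0 0;0 0 0 0 0 0 0;0 0 0 0 0 0 0")

```text
clock: 28.9
tool_pos: [0.579, 0.3528, 0.0159]
orientation: [0.611, 0.355, -0.355, -0.611]
ft_force: [-0.4, 1.1, -1.2]
finger_gap: 0.0273
```

Emit:
apply_moves(moves="0 0 0 0 0 0 0;0 0 0 0 -0.1 0 0;0 0 0 0 -0.3 0 0;0 0 0 0 -0.6 0 0;0 0 0 0 -0.6 0 0;0 0 0 0 -0.6 0 0")

```text
clock: 29.65
tool_pos: [0.5785, 0.3525, 0.136]
orientation: [-0.611, -0.355, 0.355, 0.611]
ft_force: [-0.1, -0.1, -3.3]
finger_gap: 0.0274
```

Run:
```python
from h import *
s=env.state(); print(s['tool_pos'],jaw(),s['finger_gap'],s['ft_force'])
im=env.grab_frame('wrist'); cv2.imwrite('pics/w8.png',im[100:384,100:412,::-1])
go((.4944,-.2551,.16),60)
```

```text
[0.57853186 0.35247491 0.13601794] 60.30236441176821 0.02744240305139161 [-0.07141501 -0.13710608 -3.2644893 ]
go [-0.0005  0.0034 -0.001 ] [-2.8458 -0.1211 -1.1405] mm [-569.2  -24.2 -228.1] j7 0.58 j1 -0.77
```

View pics/w8.png

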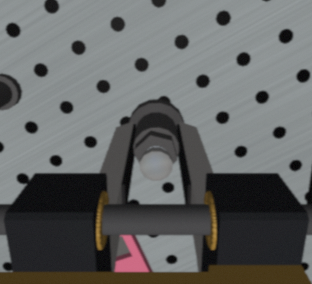

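The crop shows the jack held upright between the pads. Now over to the tray.

Emit:
apply_moves(moves="0 0 0 -0.25 -0.1 -0.1 0;0 0 0 -0.5 -0.12 -0.2 0;0 0 0 -0.75 -0.12 -0.3 0;0 0 0 -0.97 -0.12 -0.39 0;0 0 0 -0.97 -0.12 -0.39 0")

```text
clock: 30.32
tool_pos: [0.5498, 0.1413, 0.1591]
orientation: [0.613, 0.353, -0.354, -0.612]
ft_force: [0.4, 1.1, -2.5]
finger_gap: 0.0276
```

Emit:
apply_moves(moves="0 0 0 -0.25 0 -0.1 0;0 0 0 -0.5 0 -0.2 0;0 0 0 -0.75 0 -0.3 0;0 0 0 -0.97 0 -0.39 0;0 0 0 -0.97 0 -0.39 0")

```text
clock: 30.95
tool_pos: [0.5213, -0.0647, 0.1592]
orientation: [0.612, 0.353, -0.354, -0.612]
ft_force: [-0.4, 0.8, -3.1]
finger_gap: 0.0274
```

Run:
```python
from h import *
s=env.state(); print(s['tool_pos'],jaw(),s['finger_gap'],s['ft_force'])
go((.4924,-.2539,.12),60.2)
```

```text
[ 0.52132989 -0.06465386  0.1592366 ] 60.03695913904365 0.027378757573698464 [-0.37631802  0.76765158 -3.11357749]
go [-0.0005 -0.0018 -0.0011] [-0.8917  0.1975 -0.3474] mm [-178.3   39.5  -69.5] j7 1.25 j1 -0.27
```

Emit:
apply_moves(moves="0 0 0 -0.25 0 -0.1 0;0 0 0 -0.5 0 -0.2 0;0 0 0 -0.75 0.05 -0.3 0;0 0 0 -0.89 0.15 -0.347 0;0 0 0 -0.89 0.197 -0.347 0;0 0 0 -0.89 0.197 -0.347 0;0 0 0 -0.89 0.197 -0.347 0")

```text
clock: 31.82
tool_pos: [0.495, -0.2493, 0.1207]
orientation: [-0.611, -0.356, 0.356, 0.611]
ft_force: [0.0, 0.4, -2.0]
finger_gap: 0.0274
```

Run:
```python
from h import *
s=env.state(); print(s['tool_pos'],jaw(),s['finger_gap'],s['ft_force'])
go((.4924,-.2539,.0255),60.2)
```

```text
[ 0.49504567 -0.24928508  0.12071931] 60.41717984213385 0.027398211137235243 [ 0.00251     0.39206624 -2.02651647]
go [0.     0.0024 0.0002] [-2.670e-02  4.761e-01  1.000e-04] mm [-5.3 95.2  0. ] j7 1.67 j1 0.05
```

Emit:
apply_moves(moves="0 0 0 -0.01 0.1 0 0;0 0 0 -0.02 0.2 0 0;0 0 0 -0.02 0.25 0 0;0 0 0 -0.02 0.25 0 0")

```text
clock: 32.33
tool_pos: [0.4925, -0.2536, 0.0705]
orientation: [-0.611, -0.355, 0.355, 0.611]
ft_force: [0.2, 0.8, -3.0]
finger_gap: 0.0274
```

Run:
```python
from h import *
s=env.state(); print(s['tool_pos'],jaw(),s['finger_gap'],s['ft_force'])
go((.4924,-.2539,.0255),60.2)
```

```text
[ 0.49248968 -0.25359736  0.07050092] 60.34344031825167 0.027371902301817224 [ 0.21288624  0.76893385 -2.96471343]
go [-0.0002  0.0016 -0.    ] [-0.0015  0.225  -0.0004] mm [-0.3 45.  -0.1] j7 1.71 j1 0.08
```

Emit:
apply_moves(moves="0 0 0 0 0.1 0 0;0 0 0 0 0.18 0 0;0 0 0 0 0.215 0 0;0 0 0 0 0.22 0 0;0 0 0 0 0.22 0 0;0 0 0 0 0.22 0 0")

```text
clock: 33.08
tool_pos: [0.4926, -0.2543, 0.0269]
orientation: [0.612, 0.355, -0.355, -0.611]
ft_force: [-0.5, 0.3, -2.0]
finger_gap: 0.0276
```

Emit:
apply_moves(moves="0 0 0 0 0.004 0 0;0 0 0 0 0.004 0 0;0 0 0 0 0.004 0 0")

```text
clock: 33.45
tool_pos: [0.4923, -0.2542, 0.0257]
orientation: [0.611, 0.355, -0.355, -0.611]
ft_force: [0.3, -0.3, -3.8]
finger_gap: 0.0274
```

Emit:
apply_moves(moves="0 0 0 0 0.004 0 0;0 0 0 0 0.004 0 0;0 0 0 0 0.004 0 0")

```text
clock: 33.83
tool_pos: [0.4923, -0.2542, 0.0249]
orientation: [0.611, 0.355, -0.355, -0.611]
ft_force: [-0.4, -1.0, -3.3]
finger_gap: 0.0272
```

Emit:
apply_moves(moves="0 0 0 0 0.004 0 0;0 0 0 0 0.004 0 0;0 0 0 0 0.004 0 0")

```text
clock: 34.2
tool_pos: [0.4923, -0.2542, 0.0241]
orientation: [0.611, 0.355, -0.355, -0.611]
ft_force: [0.4, -0.8, -2.7]
finger_gap: 0.0272
```

Emit:
apply_moves(moves="0 0 0 0 0.004 0 0;0 0 0 0 0.004 0 0;0 0 0 0 0.004 0 0")

```text
clock: 34.58
tool_pos: [0.4924, -0.2542, 0.0238]
orientation: [0.612, 0.355, -0.355, -0.611]
ft_force: [-2.8, 2.1, 6.6]
finger_gap: 0.0274
```

Contact. Release and rise.

Emit:
apply_moves(moves="0 0 0 0 0 0 0.52;0 0 0 0 0 0 0.52;0 0 0 0 0 0 0.52;0 0 0 0 0 0 0.52;0 0 0 0 -0.15 0 0.52;0 0 0 0 -0.4 0 0.52;0 0 0 0 -0.7 0 0.52;0 0 0 0 -1 0 0.52")

```text
clock: 35.58
tool_pos: [0.4919, -0.254, 0.2252]
orientation: [-0.611, -0.355, 0.355, 0.611]
ft_force: [1.2, 0.3, -0.0]
finger_gap: 0.0488
```

Emit:
apply_moves(moves="0 0 0 0.3 0 0.3 0.6;0 0 0 0.6 0 0.6 0.6;0 0 0 0.9 0 0.9 0.6;0 0 0 1 0 1 0.6;0 0 0 1 0 1 0.6")

```text
clock: 36.2
tool_pos: [0.4166, 0.0213, 0.2235]
orientation: [-0.611, -0.356, 0.356, 0.611]
ft_force: [0.8, -0.0, 0.3]
finger_gap: 0.0565
```

Run:
```python
from h import *
s=env.state(); print(s['tool_pos'],s['clock'])
im=env.grab_frame('top')[:,:,::-1].copy(); c=cam('top'); cv2.imwrite('pics/top2.png',im)
k=5; a=np.array([260,145]); cr=cv2.resize(im[145:245,260:370],None,fx=k,fy=k,interpolation=cv2.INTER_CUBIC); cw=cr.copy()
for n,p in dict(corner_stop=(.4814,-.1559),screw_jack=(.4944,-.2551),v_block=(.5936,-.2421),step_block=(.5806,-.1429)).items(): overlay(cr,c,n,*p,7.45,z=.008,k=k,off=a)
full=cv2.resize(im[130:270,80:260],(550,428),interpolation=cv2.INTER_CUBIC)
cv2.imwrite('pics/end.png',cr); cv2.imwrite('pics/end2.png',np.vstack([cw[:, :550],full])[:, :])
```

```text
[0.41664255 0.0213166  0.223484  ] 36.2
```

View pics/end.png

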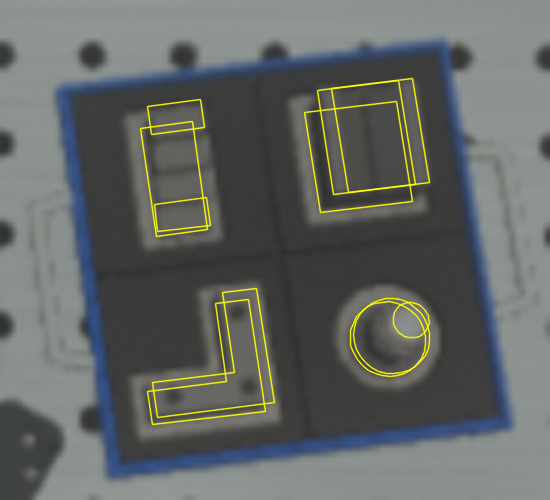

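View pics/end2.png

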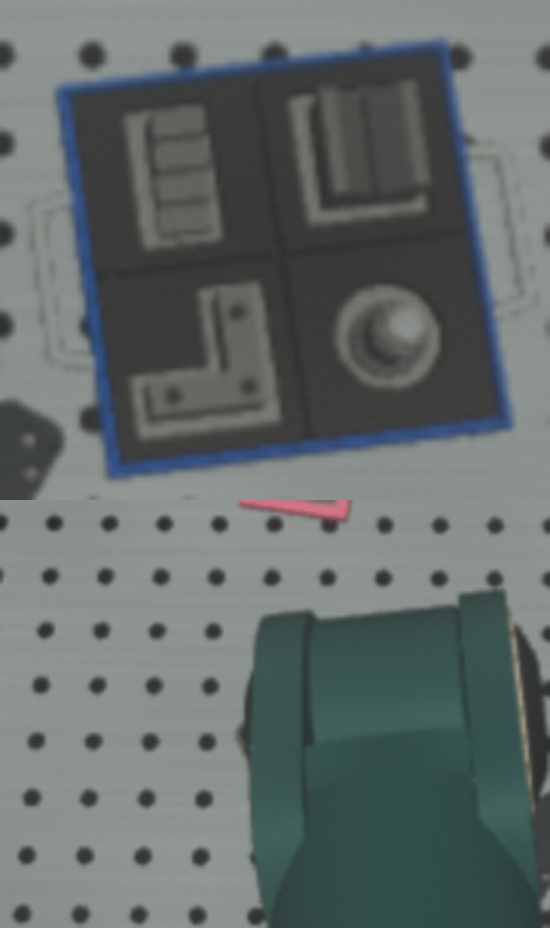

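The final views show all four pieces in their own pockets, upright, with pocket floor visible around each. The arm hides the workpieces in the top view, so I'll check those with the scene camera and then hand in.

Run:
```python
from h import *
im=env.grab_frame('scene')[:,:,::-1]; a=cv2.imread('pics/scene0.png')
for t in ('slotted_block','bored_bush'): print(t,[(np.round(d['uv']),round(float(d['score']),2)) for d in env.place_of(t,'scene')[:2]])
for n,(x0,y0,x1,y1) in dict(slot=(285,158,318,190),bush=(347,170,367,196)).items(): print(n,cv2.absdiff(im[y0:y1,x0:x1].copy(),a[y0:y1,x0:x1].copy()).mean())
w=env.grab_frame('wrist')
for t in ('slotted_block','bored_bush'): print(t,[(np.round(p2w(cam('wrist'),d['uv'],0),3),round(float(d['score']),2)) for d in env.place_of(t,'wrist')[:2]])
s=env.state(); print(s['ft_force'],s['clock']); env.close_job()
```

```text
slotted_block [(array([299., 179.]), 0.74)]
bored_bush [(array([356., 190.]), 0.54)]
slot 1.1243686868686869
bush 1.15
slotted_block [(array([0.463, 0.056, 0.   ]), 0.91)]
bored_bush [(array([0.496, 0.199, 0.   ]), 0.93)]
[-0.19254935  0.00514425 -0.41633411] 36.55
the job is handed in; nothing more can be done
```

All four fixture elements are in the kit tray, upright and each in the pocket with its outline. The job was handed in at 36.6 s, well inside the 109 s limit.

- **Placing:** I lowered each piece until the wrist force showed contact with the pocket floor, then released it. The step block, V-block and jack touched down lightly. The corner stop took about 45 N at contact, above 40 N but between piece and floor, not on the gripper body, and well under the 120 N wrist limit.
- **Tray check:** The last top view shows pocket floor around every piece. The step block and V-block sit about 2 mm off centre, within the 8 mm clearance.
- **Workpieces:** In the last scene picture the slotted block and bored bush are within 1 pixel of where they started. The wrist view agrees to about 5 mm. The arm hid them in the last top view, so they could not be checked from there.
- **Checks:** No check failed.

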